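Slide a weld test coupon under a spring clip

ROBOT

A 6-joint arm with a two-finger parallel gripper is mounted at the origin on the work surface. World frame = base frame: x ahead of the robot, y to its left, z up, the work surface at z = 0. Lengths are in m, angles in rad, forces in N, time in s.
With the tool pointing down it reaches from about 0.35 to 0.85 m from the base axis. Payload 8.1 kg.
Tool frame: the origin (TCP) lies where the fingers leave the gripper's body, on its centre line; the fingertips stand 84 mm ahead of it and the grasp point (between the pads) lies 65 mm ahead of it (bot.grip_point_offset is the distance from the TCP to the grasp point, in m); z points along the fingers, y is the direction in which the jaws open and shut (so a half turn about z gives the same grasp; the last joint's range is limited). The gripper opens to 93 mm and grips with 3 to 60 N. Pads are 15 mm wide; open, the fingers measure 128 mm over their backs; the gripper's body (75 mm by 188 mm) begins 65 mm behind the grasp point.
Start: joints at [1.051, 0.13, 1.488, -0, 1.523, -0.085], TCP at [0.253, 0.544, 0.303] pointing down, gripper open.
Joint ranges: [-2.96, 2.96], [-0.89, 2.26], [0.02, 2.5], [-1.34, 4.48], [0, 2.73], [-2.66, 2.66]. Speed limits (rad/s): [2.39, 2.39, 2.79, 3.14, 3.14, 3.14].

INTERFACE

Orientations are given as a unit quaternion [x, y, z, w].
In Python, from station import monitor, vision, job, bot gives the robot as it stands.
- The arm moves only by the tool drive_tool, never from a script. Its argument "rows" is one flat list of numbers, 5 for each row, row after row: the shift along the tool's x, y, z in m, then the turn about the tool's z in degrees, then the finger opening in m, from 0 to 0.093. In form: [tx, ty, tz, twist, grip, tx, ty, tz, twist, grip, ...]. A call has 1 to 12 rows; each row shifts and turns the commanded pose from where the row before left it, along the tool's axes as they then stand; what a row does not reach is not made up. A row lasts 1/10 s, in which the tool goes at most 50 mm and 8.59 degrees, less where a joint would pass 70% of its speed; a pose out of reach is approached as far as the arm can. A call with a gripper value outside its range is refused whole. The fingers move at their own pace and stop on an object; the grip force is fixed at half the most. Time passes only in rows, so rows that do not move let the fingers close. It gives the time, the measured TCP pose, the force and the opening at its end, in the units of the state.
- monitor.state(): the state, without advancing time (a new reading comes with each control period).
- vision.camera(name): name is "side" or "top"; returns a dict with "frame" (420x560x3 uint8, blue, green, red), "fovy" (degrees; the focal length in pixels is half the picture's height over the tangent of half this angle, whatever the lens; pixels are square), "cx", "cy" (the principal point, pixels), "distortion" ([k1, k2, p1, p2, k3] as OpenCV has them; the pictures are not rectified), "xyz" and "attitude" of the camera in the world. Camera axes: x right, y down, z forward; pixel columns grow to the right and rows downward; lengths in m; the calibration is good to about 2 mm. A picture is of the moment at which its call begins. There is no depth.
- job.finish_job(): hands the job in, once; it reports no verdict.
Trained networks look in a picture, given as the dict that the camera call returned (one of the last four; its "shot" number tells which), for a name from the list of things; names that differ only in an ending like _2 or _b are one class to them, and where a whole thing is asked for, a point or a joint stands for the part that bears it (a point fixed in the world has none). Each returns a list of dicts, best first, with "conf" (0 to 1); they miss things now and then, are a little off and sometimes report something else, mostly with a low value. They report only what shows in the picture. A call takes as long as a camera call. They do not tell look-alikes from the thing itself.
- vision.search_frame(picture, label): "extent" ([left, top, width, height] in pixels, round what is visible of it).
- vision.masks_of(picture, label): "mask" (420x560 bool, what is visible of it) and "extent" ([left, top, width, height] in pixels, round what is visible of it).
- vision.spot_point(picture, label): "xy" ([column, row] in pixels: a listed point, or the origin of a listed thing).
The state is a dict: "time_s": time; "joint_positions": joint angles; "joint_velocities": joint speeds; "effort": joint torques, N m; "ee_pos": TCP position; "eef_rot": TCP orientation; "contact_force": force on the tool from outside, world axes, zero at the start; "torque": the same for the moment, N m; "width": finger opening in m.
Only numpy, scipy, OpenCV 4.12 (cv2) and the standard library are available. Lean on these libraries where they do the work, as an engineer would, in place of code of your own. Each camera call takes 0.05 s, during which the arm holds its last target. There are 200 camera calls.

TASK

Load the flat steel test coupon into the welding fixture with the fingertips alone, lifting nothing: with one fingertip press the clip's thumb plate down and keep it held down, while the other fingertip pushes the coupon along its channel, beneath the raised nose of the clip, until it is fully home against the end stop. Then let the clip spring down onto the coupon so that it stays clamped, and move clear. Do not disturb the loose things standing around the fixture.

Things in the scene. Friction and masses are not known exactly. Their poses are not given: they have to be found in the camera images.
- fixture: Fixture fixed to the steel bench: grey-painted base plate, x -124 to +76, y -34 to +48 mm, 12 mm thick. Origin on the bench surface, z up. On it (floor z = 12) a channel along x, centred on y = 0, open at -x; rails 6 mm high with inner faces at y = +-24.5, from x = -110 to +62, guide the coupon, which is pushed to +x
- end_stop (a point): Foot of the end stop's face, on the channel floor at x = +62, y = 0, z = 12 mm in the fixture's frame (same axes). The stop is a steel cross bar 14 mm high
- hinge (a point): On the axis of the clip's hinge shaft, 10 mm thick, along the fixture's x at y = 36, z = 36 mm; this point at x = 0, fixture's axes. Three lugs 44 mm high carry it (y = 30 to 42; x = -116, 12, 56); nothing else stands between channel and thumb plate
- coupon: Flat plain steel plate, 80 mm (x) by 44 mm (y) by 10 mm thick, about 0.25 kg; origin at the centre of its underside. Starts lying in the channel, long side along it, short of the clip's nose. Home against the stop, its origin is at x = +22, y = 0 (2.5 mm side play), z = 12 mm in the fixture's frame, its rear edge at x = -18
- clip (a joint): Angle (rad) of the spring clip, a see-saw on the hinge shaft. 0 = rest: nose down, 2.5 mm above the channel floor, blocking the coupon. Grows as the thumb plate is pressed and the nose rises: above 0.21 it clears the coupon; 0.38 = plate level; hard stop 0.42. The spring returns it: about 4 N at the plate to start, 8 N down. Clamping the coupon it reads about 0.21
- thumb_plate (a point): Middle of the top face of the clip's thumb plate, a steel strip 107 mm long (fixture x -112 to -5), 30 mm wide, works alike all along. At rest tilted up outwards 0.38 rad, this point at y = 74, z = 29 mm. At joint 0.38 it is level, y 54 to 84, top 15.5 mm over the bench: a second fingertip at that height in the channel meets the coupon's rear edge (z 12 to 22). Bare bench beneath
- clip_nose (a point): Underside of the clip's nose, at its end towards the fixture's -x: a round foot 8 mm thick, from x = +30 to +46, at y = 2, z = 14.5 mm (at rest) in the fixture's frame, over the channel
- spool: Loose aluminium spool, 52 mm across, 54 mm tall, upright, a bystander; origin at the centre of its underside
- collar: Loose copper collar, 56 mm across, 32 mm tall, open, a bystander; origin at the centre of its underside
- brush: Loose brush with a wooden handle, 200 mm long along its x, lying down, a bystander; origin on its underside
Mind the look-alikes: they are no part of the job. Of the things like the coupon, leave any that is green or orange; of the rest the larger one is meant.

How it is judged:
By the outcome, as a careful person would: the job done as asked, in the order asked, and still so for the second after the job is handed in, with the robot touching nothing.
It also fails if it takes over 38 s, if anything falls off the work surface, if the arm or the gripper's body presses on something with over 40 N, if the wrist force passes 120 N, or if a joint passes its speed limit or range.

## Working session

There is one attempt and no reset: what is moved stays moved. The work goes in short steps, Python scripts to look and compute and a tool call to move; the robot and the scene stay as the last step left them, time stands still between calls to the robot, and variables do not carry over. Pictures are saved under pics/ and viewed, about 8 in all and at most 12, crops included, and the job is handed in when it is done.

Besides the shell and the picture viewer there is one more tool, called after ">>>" as name(argument=value, ...), one argument or row to a line, values as JSON. drive_tool: Moves the arm, as the interface text tells. Its arguments: {"type":"object","properties":{"rows":{"type":"array"}},"required":["rows"]}

```bash
ls; mkdir -p pics
cat > h.py <<'E'
import numpy as np, cv2
from scipy.spatial.transform import Rotation as R
def cam(p):
    f=p["frame"].shape[0]/2/np.tan(np.radians(p["fovy"])/2)
    K=np.array([[f,0,p["cx"]],[0,f,p["cy"]],[0,0,1]])
    return K,np.array(p["distortion"],float),R.from_quat(p["attitude"]).as_matrix(),np.array(p["xyz"])
def ray(p,uv):
    K,d,Rm,t=cam(p)
    q=cv2.undistortPoints(np.array([[uv]],float),K,d)[0,0]
    return t,Rm@np.array([q[0],q[1],1.])
def onz(p,uv,z):
    t,r=ray(p,uv); return t+r*(z-t[2])/r[2]
def tri(p1,u1,p2,u2):
    a,r=ray(p1,u1);b,s=ray(p2,u2)
    k=np.linalg.lstsq(np.c_[r,-s],b-a,rcond=None)[0]
    x,y=a+k[0]*r,b+k[1]*s
    return (x+y)/2,np.linalg.norm(x-y)
def proj(p,X):
    K,d,Rm,t=cam(p)
    return cv2.projectPoints((np.atleast_2d(X)-t)@Rm,np.zeros(3),np.zeros(3),K,d)[0][:,0]
E
python3 - <<'E'
from station import monitor,vision,bot
from h import *
print(monitor.state())
P={n:vision.camera(n) for n in("top","side")}
for n,p in P.items():
    cv2.imwrite(f"pics/{n}0.png",p["frame"])
    print(n,p["xyz"],p["attitude"],p["fovy"],p["distortion"])
    for l in("fixture","end_stop","hinge","coupon","thumb_plate","clip_nose","spool","collar","brush"):
        print(l,[(np.round(d["xy"]).tolist(),round(d["conf"],2)) for d in vision.spot_point(p,l)[:4]])
E
```

```text
pics
{'time_s': 0.0, 'joint_positions': array([ 1.05060170e+00,  1.31153390e-01,  1.48927345e+00,  1.21121698e-05,
        1.52300231e+00, -8.53817157e-02]), 'joint_velocities': array([-0.00063914,  0.00021197,  0.00106079, -0.000172  ,  0.00159358,
        0.00094236]), 'effort': array([-4.60366700e-04, -5.59836960e+01, -4.91764140e+01,  7.69385858e-02,
        3.53265507e-02, -6.59703051e-05]), 'ee_pos': array([0.25250359, 0.54382277, 0.30169516]), 'eef_rot': array([ 2.15698058e-01,  9.76459679e-01, -8.74674744e-04, -2.79580212e-04]), 'contact_force': array([ 0.50069157, -0.06533616, -0.005196  ]), 'torque': array([-0.01378449, -0.04514451, -0.00724572]), 'width': 0.09288650937776685}
top [0.47795398 0.06123003 1.00285181] [ 0.71196998 -0.70093387  0.0314864  -0.02826795] 53.37016869141921 [-0.06818554  0.          0.          0.          0.        ]
fixture [([280.0, 196.0], 0.89)]
end_stop [([270.0, 169.0], 0.98)]
hinge [([265.0, 203.0], 0.79), ([261.0, 229.0], 0.25)]
coupon [([287.0, 288.0], 0.97), ([286.0, 209.0], 0.75), ([344.0, 264.0], 0.69), ([226.0, 272.0], 0.6)]
thumb_plate [([257.0, 228.0], 0.95)]
clip_nose [([275.0, 182.0], 0.72)]
spool [([208.0, 217.0], 0.61), ([265.0, 197.0], 0.24)]
collar [([318.0, 184.0], 0.56)]
brush [([371.0, 173.0], 0.77)]
side [ 0.28789117 -0.70935186  0.57979558] [ 0.86592608 -0.14990338  0.09209205 -0.46820941] 52.118150594314876 [-0.02154508  0.          0.          0.          0.        ]
fixture [([293.0, 219.0], 0.89)]
end_stop [([315.0, 202.0], 0.73)]
hinge [([280.0, 200.0], 0.66), ([251.0, 182.0], 0.51)]
coupon [([202.0, 238.0], 0.97), ([282.0, 218.0], 0.59), ([248.0, 275.0], 0.58), ([208.0, 200.0], 0.54)]
thumb_plate [([254.0, 199.0], 0.62), ([314.0, 204.0], 0.49), ([323.0, 236.0], 0.39)]
clip_nose [([301.0, 208.0], 0.65), ([294.0, 215.0], 0.18)]
spool [([253.0, 182.0], 0.56)]
collar [([324.0, 238.0], 0.59)]
brush [([361.0, 272.0], 0.68), ([302.0, 211.0], 0.27)]
```

```bash
python3 -c "
import cv2;import numpy as np
a=cv2.imread('pics/top0.png');b=cv2.imread('pics/side0.png')
print(a.shape)"
```

```text
(420, 560, 3)
```

View pics/top0.png

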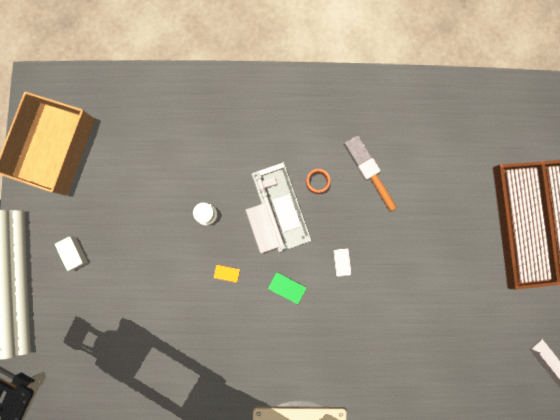

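View pics/side0.png

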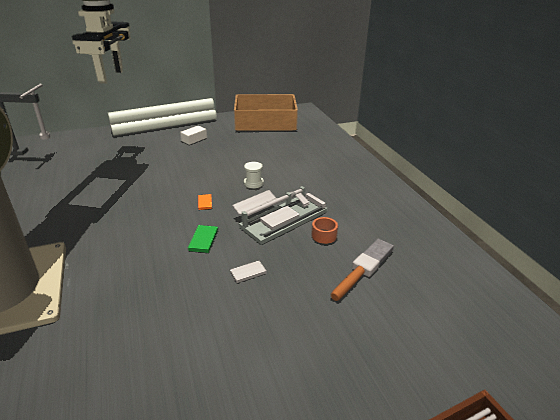

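Top: fixture at about (280,205). There are four coupon candidates:
- Green at (287,288): excluded by colour.
- Orange at (226,272): excluded by colour.
- Small pale plate on the bench at (342,262).
- Larger pale plate in the channel at (286,209): this one fits, because it is neither green nor orange, is the larger of the rest and lies in the channel.

Next I'll fit the fixture pose and confirm it in an enlarged crop.

```bash
cat > fit.py <<'E'
from h import *
from scipy.optimize import least_squares
PTS={"fixture":(0,0,0),"end_stop":(62,0,12),"hinge":(0,36,36),"thumb_plate":(-58.5,74,29),"clip_nose":(30,2,14.5)}
def W(q,X):
    c,s=np.cos(q[2]),np.sin(q[2]);X=np.atleast_2d(X)/1000
    return np.c_[q[0]+c*X[:,0]-s*X[:,1],q[1]+s*X[:,0]+c*X[:,1],X[:,2]]
OUT=[(-124,-34,12),(76,-34,12),(76,48,12),(-124,48,12)]
E
python3 - <<'E'
from station import vision
from fit import *
P=[vision.camera(n) for n in("top","side")]
obs=[]
for i,p in enumerate(P):
    for l in PTS:
        for d in vision.spot_point(p,l)[:1]: obs.append((i,l,d["xy"]))
def res(q): return np.concatenate([proj(P[i],W(q,PTS[l]))[0]-xy for i,l,xy in obs])
e=onz(P[0],[270,169],.012);
best=min((least_squares(res,[e[0]-.06,e[1],a],loss="soft_l1") for a in(0,1.5,3,-1.5,.3,-.3)),key=lambda r:r.cost)
q=best.x;print("pose",q,np.degrees(q[2]))
for o,r in zip(obs,res(q).reshape(-1,2)):print(o[0],o[1],np.round(r,1))
u=[[d["xy"] for d in vision.spot_point(p,"coupon") if np.hypot(*(proj(p,W(q,(-50,0,12)))[0]-d["xy"]))<25][0] for p in P]
X,g=tri(P[0],u[0],P[1],u[1]);print("coupon",X,g)
def infx(X):
    c,s=np.cos(q[2]),np.sin(q[2]);d=X[:2]-q[:2];return 1000*np.array([c*d[0]+s*d[1],-s*d[0]+c*d[1]])
print("in fixture",infx(X),[infx(onz(p,v,.012)) for p,v in zip(P,u)])
for n,lz in(("spool",0),("collar",0),("brush",0)):
    for p in P: print(n,[np.round(infx(onz(p,d["xy"],lz))) for d in vision.spot_point(p,n)[:1]])
im=[]
for p,(x0,y0) in zip(P,((210,155),(215,165))):
    S=6;f=cv2.resize(p["frame"][y0:y0+100,x0:x0+125],None,fx=S,fy=S,interpolation=cv2.INTER_CUBIC)
    f=cv2.resize(f,(560,448)) if 0 else f
    for Q,c in((OUT,(0,0,255)),([(62,-24,12),(62,24,12)],(255,0,0)),([(-112,60,35-12),(-5,60,23)],(0,255,255))):
        a=((proj(p,W(q,Q))-[x0-.5,y0-.5])*S).astype(int);cv2.polylines(f,[a],len(Q)>2,c,1)
    im.append(f)
cv2.imwrite("pics/c1.png",im[0]);cv2.imwrite("pics/c2.png",im[1])
E
```

```text
pose [0.6033139  0.05192638 0.33466533] 19.17491094030406
0 fixture [-0.4 -0.9]
0 end_stop [ 4.9 -1.4]
0 hinge [0.6 0.8]
0 thumb_plate [-0.7  3.3]
0 clip_nose [ 0.6 -0.2]
1 fixture [-1. -3.]
1 end_stop [-2.1 -0.2]
1 hinge [ 1.  -0.1]
1 thumb_plate [0.6 1.1]
1 clip_nose [ 0.1 -3.2]
coupon [0.56614048 0.04609687 0.0009807 ] 0.0008500296763557515
in fixture [-37.02577215   6.70363401] [array([-37.54425793,   6.93353933]), array([-47.12284384,  -4.93808047])]
spool [array([  4., 184.])]
spool [array([ 16., 181.])]
collar [array([ -2., -99.])]
collar [array([ 10., -98.])]
brush [array([ -17., -220.])]
brush [array([ -14., -222.])]
```

View pics/c1.png

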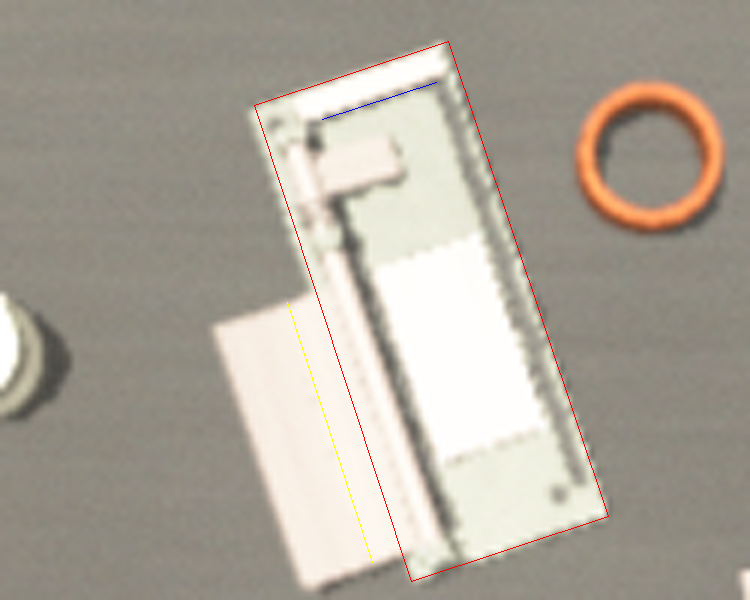

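View pics/c2.png

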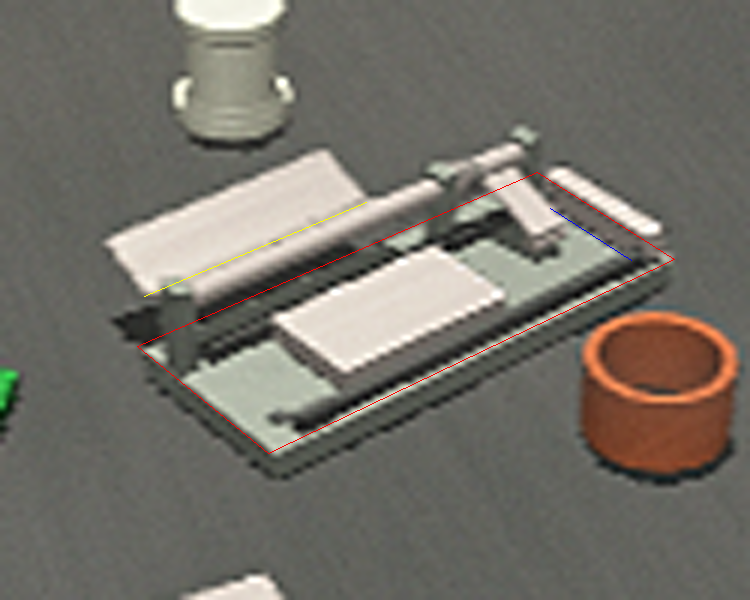

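The overlay fits: red base outline and blue stop face sit within about 1 px (top) and 1–2 px (side). The white plate in the channel is the coupon: top crop corners are (375,265), (480,235), (545,430), (450,462). It is about 80×44 mm and larger than the loose pale plate.

```bash
cat > goto.py <<'E'
from fit import *
from station import monitor
q=np.array([0.6033,0.0519,0.3347])
def infx(X):
    c,s=np.cos(q[2]),np.sin(q[2]);d=X[:2]-q[:2];return 1000*np.array([c*d[0]+s*d[1],-s*d[0]+c*d[1]])
def delta(fx,fy,z):
    "tool-frame shift and twist to put TCP over fixture (fx,fy) mm at height z, tool y = fixture y"
    s=monitor.state();Rm=R.from_quat(s["eef_rot"]).as_matrix()
    t=W(q,(fx,fy,0))[0];t[2]=z
    h=np.arctan2(Rm[1,1],Rm[0,1]);dw=(q[2]+np.pi/2-h+np.pi)%(2*np.pi)-np.pi
    print("t",s["time_s"],"in fx",infx(s["ee_pos"]).round(1),"z",s["ee_pos"][2].round(4),"F",s["contact_force"].round(1),"w",round(s["width"],4),"tilt",Rm[:,2].round(4))
    print("shift(tool)",(Rm.T@(t-s["ee_pos"])).round(4),"world",(t-s["ee_pos"]).round(4),"twist deg",round(-np.degrees(dw),2),"j",s["joint_positions"].round(2))
E
python3 - <<'E'
from goto import *
from station import vision
p=vision.camera("top")
for c in((375,265),(480,235),(545,430),(450,462)): print(infx(onz(p,np.array(c)/6+[209.5,154.5],.022)).round(1))
delta(-102,34.75,.2)
E
```

```text
[-1.5 22.6]
[ -3.2 -20.5]
[-84.2 -20.3]
[-84.4  19. ]
t 2.05 in fx [-169.4  580.1] z 0.3027 F [ 0.2 -0.   0.8] w 0.0927 tilt [-0. -0. -1.]
shift(tool) [-0.4279 -0.3448  0.1027] world [ 0.2429 -0.493  -0.1027] twist deg -44.09 j [ 1.05  0.13  1.49  0.    1.52 -0.09]
```

>>> drive_tool(
  rows=[-0.036,-0.029,0,0,0.055,-0.036,-0.029,0,0,0.055,-0.036,-0.029,0,0,0.055,-0.036,-0.029,0,0,0.055,-0.036,-0.029,0,0,0.055,-0.036,-0.029,0,0,0.055,-0.036,-0.029,0,0,0.055,-0.036,-0.029,0,0,0.055,-0.036,-0.029,0,0,0.055,-0.036,-0.029,0,0,0.055,-0.036,-0.029,0,0,0.055,-0.03,-0.026,0,0,0.055],
)

```text
time_s: 3.25
ee_pos: [0.4945, 0.0496, 0.303]
eef_rot: [0.216, 0.976, 0.0, 0.0]
contact_force: [1.0, 1.0, -0.5]
width: 0.0551
```

>>> drive_tool(
  rows=[0,0,0.008,-7.35,0.055,0,0,0.008,-7.35,0.055,0,0,0.008,-7.35,0.055,0,0,0.008,-7.35,0.055,0,0,0.008,-7.35,0.055,0,0,0.008,-7.35,0.055,0,0,0,0,0.055,0,0,0,0,0.055],
)

```text
time_s: 4.05
ee_pos: [0.4937, 0.0519, 0.2549]
eef_rot: [-0.165, 0.986, 0.0, -0.0]
contact_force: [1.1, 0.4, 0.5]
width: 0.0548
```

Run:
```python
from goto import *
delta(-102,34.75,.14)
```

```text
t 4.05 in fx [-103.5   36. ] z 0.2549 F [1.1 0.4 0.5] w 0.0548 tilt [-2.e-04 -0.e+00 -1.e+00]
shift(tool) [-0.0015 -0.0012  0.1149] world [ 0.0018 -0.0006 -0.1149] twist deg -0.21 j [ 0.   -0.13  1.83 -0.    1.43 -1.9 ]
```

>>> drive_tool(
  rows=[-0.0015,-0.0012,0.03,0,0.055,0,0,0.03,0,0.055,0,0,0.03,0,0.055,0,0,0.028,0,0.055,0,0,0,0,0.055],
)

```text
time_s: 4.55
ee_pos: [0.4931, 0.0512, 0.1333]
eef_rot: [-0.165, 0.986, 0.001, -0.003]
contact_force: [-1.1, -0.1, -0.3]
width: 0.0549
```

Run:
```python
from goto import *
from station import vision
delta(-102,34.75,.100)
p=vision.camera("side");f=p["frame"][140:265,180:340];cv2.imwrite("pics/s2.png",cv2.resize(f,None,fx=5,fy=4.8,interpolation=cv2.INTER_CUBIC))
```

```text
t 4.55 in fx [-104.4   35.5] z 0.1333 F [-1.1 -0.1 -0.3] w 0.0549 tilt [-0.0066  0.     -1.    ]
shift(tool) [-0.0026 -0.0008  0.0333] world [ 0.0025  0.     -0.0333] twist deg -0.16 j [-0.    0.01  1.94  0.    1.2  -1.9 ]
```

View pics/s2.png

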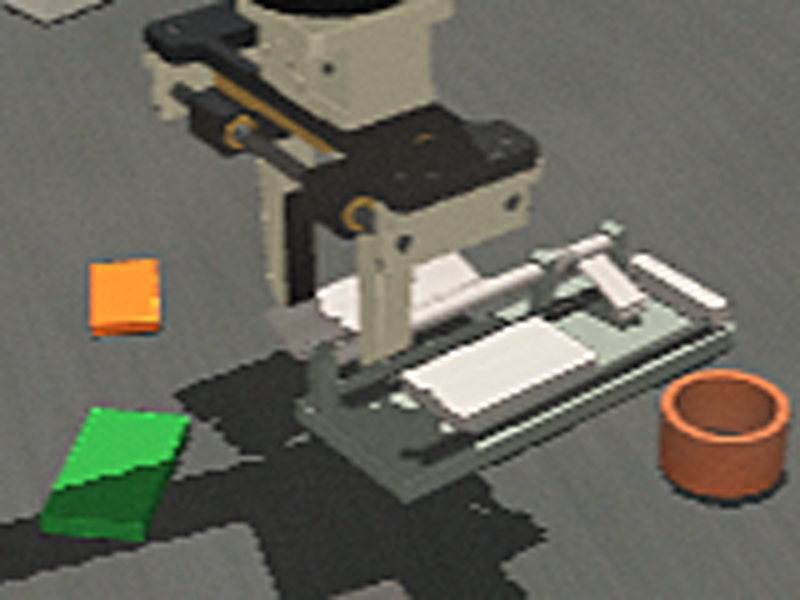

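The picture shows one finger (near, tip at about (385,360)) above the channel behind the coupon's rear edge, and the other over the thumb plate. I'll go down.

>>> drive_tool(
  rows=[-0.0015,-0.0008,0.006,0,0.055,0,0,0.006,0,0.055,0,0,0.006,0,0.055,0,0,0.005,0,0.055,0,0,0.004,0,0.055,0,0,0.003,0,0.055,0,0,0,0,0.055,0,0,0,0,0.055],
)

```text
time_s: 5.4
ee_pos: [0.4978, 0.0503, 0.1074]
eef_rot: [-0.167, 0.986, -0.001, 0.0]
contact_force: [-1.6, -4.4, 6.6]
width: 0.0551
```

Run:
```python
from goto import *
delta(-95,34.75,.100)
```

```text
t 5.4 in fx [-100.2   33.1] z 0.1074 F [-1.6 -4.4  6.6] w 0.0551 tilt [ 9.0e-04 -1.2e-03 -1.0e+00]
shift(tool) [-0.0052  0.0016  0.0074] world [ 0.0044  0.0033 -0.0074] twist deg 0.01 j [-0.    0.05  1.95 -0.    1.14 -1.91]
```

>>> drive_tool(
  rows=[0,0.001,0.003,0,0.055,0,0,0.002,0,0.055,0,0,0.0015,0,0.055,0,0,0,0,0.055,0,0,0,0,0.055],
)

```text
time_s: 5.9
ee_pos: [0.4987, 0.0499, 0.1023]
eef_rot: [-0.167, 0.986, -0.002, 0.001]
contact_force: [-2.1, -12.4, 13.9]
width: 0.0547
```

Run:
```python
from goto import *
delta(-95,34.75,.100)
```

```text
t 5.9 in fx [-99.5  32.5] z 0.1023 F [ -2.1 -12.4  13.9] w 0.0547 tilt [ 0.0036 -0.0036 -1.    ]
shift(tool) [-0.0045  0.0023  0.0023] world [ 0.0035  0.0036 -0.0023] twist deg 0.01 j [-0.    0.06  1.95 -0.    1.13 -1.9 ]
```

Run:
```python
from goto import *
from station import vision
print(monitor.state()["torque"])
p=vision.camera("side");f=p["frame"][150:250,205:345];cv2.imwrite("pics/s3.png",cv2.resize(f,None,fx=5.6,fy=5.6,interpolation=cv2.INTER_CUBIC))
```

```text
[-1.82396261  0.44512727  0.18918889]
```

View pics/s3.png

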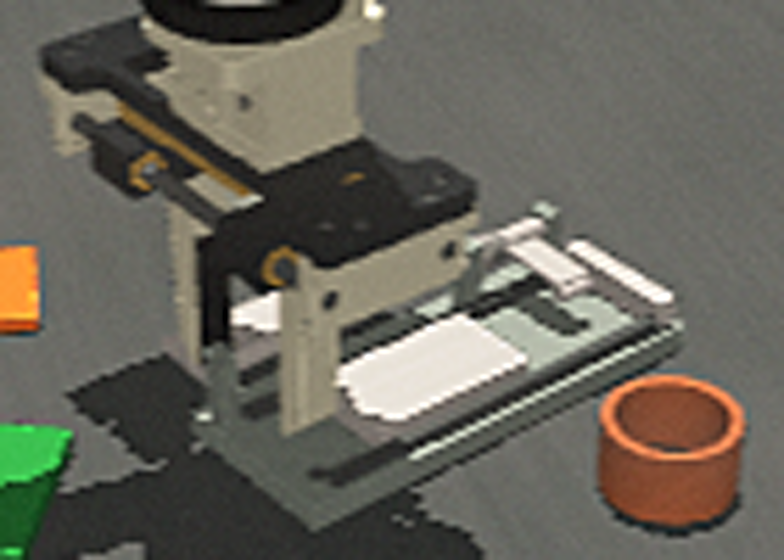

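The nose is raised (foot at about (575,280), clear of its shadow) and the channel finger stands behind the coupon. Next I push, holding the plate down.

>>> drive_tool(
  rows=[-0.003,0,0.001,0,0.055,-0.004,0,0,0,0.055,-0.004,0,0,0,0.055,-0.004,0,0,0,0.055,-0.004,0,0,0,0.055,-0.004,0,0,0,0.055,0,0,0,0,0.055],
)

```text
time_s: 6.65
ee_pos: [0.5184, 0.0593, 0.0994]
eef_rot: [-0.167, 0.986, -0.0, -0.001]
contact_force: [-5.3, -2.2, 7.3]
width: 0.055
```

Run:
```python
from goto import *
delta(-30,34.75,.102)
```

```text
t 6.65 in fx [-77.7  34.9] z 0.0994 F [-5.3 -2.2  7.3] w 0.055 tilt [-1.4e-03 -4.0e-04 -1.0e+00]
shift(tool) [-0.0477 -0.0002 -0.0026] world [0.0451 0.0155 0.0026] twist deg 0.02 j [ 0.02  0.12  1.89 -0.    1.13 -1.89]
```

>>> drive_tool(
  rows=[-0.004,0,0,0,0.055,-0.004,0,0,0,0.055,-0.004,0,0,0,0.055,-0.004,0,0,0,0.055,-0.004,0,0,0,0.055,-0.004,0,0,0,0.055,-0.004,0,0,0,0.055,-0.004,0,0,0,0.055,-0.004,0,0,0,0.055,-0.004,0,0,0,0.055,0,0,0,0,0.055],
)

```text
time_s: 7.75
ee_pos: [0.5562, 0.0725, 0.0994]
eef_rot: [-0.167, 0.986, -0.0, -0.001]
contact_force: [-4.2, -1.8, 7.6]
width: 0.0546
```

Run:
```python
from goto import *
delta(-25.5,34.75,.100)
```

```text
t 7.75 in fx [-37.7  34.9] z 0.0994 F [-4.2 -1.8  7.6] w 0.0546 tilt [-1.5e-03 -3.0e-04 -1.0e+00]
shift(tool) [-0.0122 -0.0002 -0.0006] world [0.0116 0.0038 0.0006] twist deg 0.02 j [ 0.04  0.22  1.78 -0.    1.14 -1.87]
```

>>> drive_tool(
  rows=[-0.003,0,0,0,0.055,-0.003,0,0,0,0.055,-0.002,0,0,0,0.055,-0.001,0,0,0,0.055,0,0,0,0,0.055],
)

```text
time_s: 8.25
ee_pos: [0.5643, 0.0753, 0.0993]
eef_rot: [-0.167, 0.986, -0.0, -0.001]
contact_force: [-6.3, -2.3, 7.6]
width: 0.0547
```

>>> drive_tool(
  rows=[-0.0015,0,0,0,0.055,-0.001,0,0,0,0.055,0,0,0,0,0.055],
)

```text
time_s: 8.55
ee_pos: [0.5666, 0.0761, 0.0993]
eef_rot: [-0.167, 0.986, -0.0, -0.001]
contact_force: [-5.1, -1.9, 9.2]
width: 0.0551
```

>>> drive_tool(
  rows=[-0.001,0,0,0,0.055,0,0,0,0,0.055],
)

```text
time_s: 8.75
ee_pos: [0.5673, 0.0763, 0.0993]
eef_rot: [-0.167, 0.986, -0.0, -0.001]
contact_force: [-6.8, -2.7, 8.9]
width: 0.055
```

Run:
```python
from goto import *
delta(-25.5,34.75,.100)
```

```text
t 8.75 in fx [-25.9  34.9] z 0.0993 F [-6.8 -2.7  8.9] w 0.055 tilt [-2.7e-03 -7.0e-04 -1.0e+00]
shift(tool) [-0.0004 -0.0001 -0.0007] world [0.0005 0.     0.0007] twist deg 0.01 j [ 0.04  0.25  1.74 -0.    1.15 -1.86]
```

Near home, but no clear force rise yet. I'll continue in 1 mm steps.

>>> drive_tool(
  rows=[-0.001,0,0,0,0.055,0,0,0,0,0.055],
)

```text
time_s: 8.95
ee_pos: [0.5676, 0.0764, 0.0993]
eef_rot: [-0.167, 0.986, -0.0, -0.002]
contact_force: [-11.5, -4.2, 13.1]
width: 0.055
```

>>> drive_tool(
  rows=[-0.001,0,0,0,0.055,0,0,0,0,0.055],
)

```text
time_s: 9.15
ee_pos: [0.5679, 0.0765, 0.0992]
eef_rot: [-0.166, 0.986, -0.0, -0.003]
contact_force: [-16.5, -5.9, 15.6]
width: 0.0549
```

>>> drive_tool(
  rows=[-0.001,0,0,0,0.055,0,0,0,0,0.055],
)

```text
time_s: 9.35
ee_pos: [0.5682, 0.0766, 0.0992]
eef_rot: [-0.166, 0.986, -0.0, -0.004]
contact_force: [-19.3, -6.3, 20.2]
width: 0.055
```

The force rises steadily against the stop at x≈-25, as predicted. I'll ease off while still holding the plate and take a look.

>>> drive_tool(
  rows=[0.002,0,0,0,0.055,0.003,0,0,0,0.055,0,0,0,0,0.055,0,0,0,0,0.055],
)

```text
time_s: 9.75
ee_pos: [0.5668, 0.0764, 0.1001]
eef_rot: [-0.167, 0.986, 0.0, 0.001]
contact_force: [-2.8, 1.5, 6.5]
width: 0.0549
```

Run:
```python
from goto import *
from station import vision
delta(-25.5,34.75,.100)
p=vision.camera("side");f=p["frame"][150:250,215:355];cv2.imwrite("pics/s4.png",cv2.resize(f,None,fx=5.6,fy=5.6,interpolation=cv2.INTER_CUBIC))
```

```text
t 9.75 in fx [-26.5  35.1] z 0.1001 F [-2.8  1.5  6.5] w 0.0549 tilt [ 1.1e-03  7.0e-04 -1.0e+00]
shift(tool) [-0.001  -0.0003  0.0001] world [ 0.001  -0.     -0.0001] twist deg 0.0 j [ 0.04  0.25  1.75  0.    1.15 -1.86]
```

View pics/s4.png

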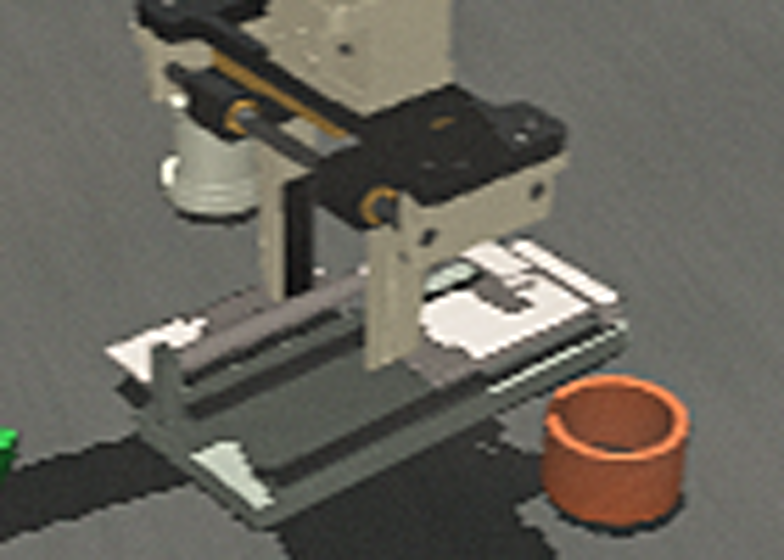

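The coupon's front edge meets the stop (600,300), with the nose raised over it. I'll back off slightly, then let the clip up gently and lift clear.

>>> drive_tool(
  rows=[0.002,0,0,0,0.055,0,0,0,0,0.055,0,0,-0.003,0,0.055,0,0,-0.004,0,0.055,0,0,-0.005,0,0.055,0,0,-0.006,0,0.055,0,0,-0.01,0,0.055,0,0,-0.02,0,0.055,0,0,-0.03,0,0.055,0,0,-0.04,0,0.055,0,0,-0.04,0,0.055,0,0,0,0,0.055],
)

```text
time_s: 11.0
ee_pos: [0.5674, 0.0754, 0.2653]
eef_rot: [-0.167, 0.986, -0.001, 0.006]
contact_force: [0.4, 0.8, 0.9]
width: 0.0548
```

>>> drive_tool(
  rows=[0.04,0,-0.02,0,0.055,0.04,0,-0.02,0,0.055,0.04,0,0,0,0.055,0.04,0,0,0,0.055,0,0,0,0,0.055,0,0,0,0,0.055],
)

```text
time_s: 11.6
ee_pos: [0.4131, 0.0226, 0.2976]
eef_rot: [-0.166, 0.986, -0.0, 0.001]
contact_force: [0.5, -0.0, 0.0]
width: 0.0549
```

Run:
```python
from goto import *
from station import vision
print(monitor.state()["time_s"],monitor.state()["contact_force"])
p=vision.camera("side");t=vision.camera("top")
def crop(p,x0,y0,Q):
    f=cv2.resize(p["frame"][y0:y0+95,x0:x0+125],None,fx=3.2,fy=5,interpolation=cv2.INTER_CUBIC)
    a=((proj(p,W(q,Q))-[x0-.5,y0-.5])*[3.2,5]).astype(int);cv2.polylines(f,[a],True,(0,0,255),1);return f
Q=[(-18,-22,22),(62,-22,22),(62,22,22),(-18,22,22)]
cv2.imwrite("pics/f.png",np.hstack([crop(t,215,155,Q),crop(p,220,165,Q)]))
for n in("spool","collar","brush"):print(n,[infx(onz(c,d["xy"],0)).round() for c in(t,p) for d in vision.spot_point(c,n)[:1]])
```

```text
11.6 [ 0.49926213 -0.00856191  0.0318167 ]
spool [array([ 14., 187.]), array([ 22., 189.])]
collar [array([   5., -103.]), array([ -2., -98.])]
brush [array([ -23., -223.]), array([ -11., -220.])]
```

View pics/f.png

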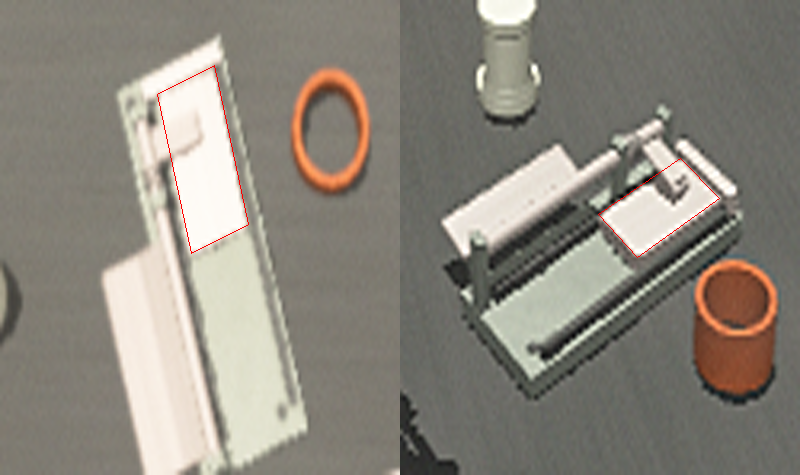

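The coupon outline matches the predicted home pose to about 1 px in both views. The nose rests on it and the bystanders have not moved.

```bash
python3 -c "
from station import job
print(job.finish_job())"
```

```text
the job is handed in; nothing more can be done
None
```

The coupon is home against the end stop with the clip clamped down on it, and I handed the job in at about 12 s of the 38 s allowed.

- **What I did:** One fingertip pressed the thumb plate to about level and held it there. The other pushed the coupon about 65 mm along the channel under the raised nose. The push force rose to about 20 N at the stop, where the fixture fit predicted it. I then backed off a few millimetres, let the clip spring down and moved clear.
- **Final checks:** The last top and side views show the coupon within about 1 px of the computed home outline, with the nose resting on it. The wrist force read about 0.5 N, the same as at the start.
- **Disagreements:** The network's base positions for the spool, collar and brush scattered by up to about 10 mm between shots. For the spool, comparing its pixels in the top views showed no movement. The collar and brush were never near the arm. While the plate was going down there was a sideways drag of about 12 N, probably friction on the plate, and it faded once the push began.
- **Not measured:** I judged the clamp from the pictures and did not read the clip angle.

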